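# Couple a gas drying cartridge to the nitrogen manifold

### The arm

A 6-joint arm with a two-finger parallel gripper is mounted at the origin on the work surface. World frame = base frame: x ahead of the robot, y to its left, z up, the work surface at z = 0. Lengths are in mm, angles in rad, forces in N, time in s.
With the tool pointing down it reaches from about 325 to 850 mm from the base axis. Payload 15.5 kg.
Tool frame: the origin (TCP) lies on the front face of the gripper's body, between the roots of the fingers; the fingertips stand 78 mm ahead of it and the grasp point (between the pads) lies grasp_offset ahead of it (grasp_offset is the distance from the TCP to the grasp point, in mm); z points along the fingers, y is the line along which they close (so a half turn about z gives the same grasp; the last joint's range is limited). The gripper opens to 91 mm and grips with 3 to 60 N. Pads are 32 mm wide; open, the fingers measure 118 mm over their backs; the gripper's body (76 mm by 178 mm) begins 60 mm behind the grasp point.
Start: joints at [1.048, 0.494, 1.345, -0, 1.302, -0.096], TCP at [259.29, 568.679, 292.215] pointing down, gripper open.
Joint ranges: [-2.91, 2.91], [-0.82, 2.16], [0.22, 2.67], [-1.22, 4.37], [0.12, 2.79], [-3.08, 3.08]. Speed limits (rad/s): [1.89, 1.89, 2.57, 3.01, 3.01, 3.01].

### API

Orientations are given as a rotation vector (axis times angle).
In Python, from plant import get_obs, capture, camera_params, sign_off, grasp_offset gives the robot as it stands. The module is installed in compiled form; this text tells all that it offers.
- The arm moves only by the tool jog_arm, never from a script. Its argument "plan" is a list that holds one entry, the list of rows, each a list of 4 numbers: the shift along the tool's x, y, z in units of 30 mm (1.0 is 30 mm), then the turn about the tool's z in units of 5 degrees (1.0 is 5 degrees). In form: [[[x, y, z, yaw], ...]]. A call has 1 to 20 rows; each row is the pose to reach, as a shift and turn from the pose commanded when the call began, along the tool's axes at that moment; what a row does not reach only later rows make up. A row lasts 1/12 s, in which the tool goes at most 41.7 mm and 7.16 degrees, less where a joint would pass 70% of its speed; a pose out of reach is approached as far as the arm can. A call with a gripper value outside its range is refused whole. "grip" is the gripper's target within -1 to 1 (fully open at 1, half-way at 0, shut at -1), set as the call begins (left out, the last holds). The fingers move at their own pace and stop on an object; "newtons" is the grip in N (left out, the last holds). Time passes only in rows, so rows that repeat a pose let the fingers close. It gives the time, the measured TCP pose, the force, the opening and the grip force at its end, in the units of the state.
- get_obs(): the state, without advancing time (a new reading comes with each control period).
- capture(name): name is "scene" or "top"; returns the picture (400x640x3 uint8, red, green, blue); there is no depth.
- camera_params(name): a dict with "mtx" (3x3 intrinsics, pixels), "xyz" and "attitude" of the camera in the world. Camera axes: x right, y up, looking along -z (the intrinsics and any distortion apply to the point x, -y, -z); pixel columns grow to the right and rows downward; lengths in mm; the calibration is good to about 2 mm. A picture is of the moment at which its call begins. camera_params takes no time and is no camera call.
- sign_off(): hands the job in; it is judged then, once.
The state is a dict: "clock": time; "joint_positions": joint angles; "joint_vel": joint speeds; "joint_efforts": joint torques, N m; "position": TCP position; "orientation": TCP orientation; "force": force on the tool from outside, world axes, zero at the start; "torque": the same for the moment, N m; "grip_width": opening from 0.0 (shut) to 1.0 (fully open); "finger_force": force on a finger pad.
Only numpy, scipy, OpenCV 4.12 (cv2) and the standard library are available. Lean on these libraries where they do the work, as an engineer would, in place of code of your own. Each camera call takes 0.05 s, during which the arm holds its last target. There are 200 camera calls.

### The job

Fit the drying cartridge with the stepped top (the one with a narrower knob above its body) to the quick coupler on the gas manifold: first push the coupler's sleeve down by its lever, swing the lever under the hold-back ledge and let go so that the sleeve stays back. Then push the cartridge fully home, upright, in the open coupler and let go of it, and only then swing the lever out from under the ledge and let the sleeve spring all the way forward so that it locks the cartridge. Leave the other cartridges and everything else on the bench where they stand.

Things in the scene. Friction and masses are not known exactly. Their poses are not given: they have to be found in the camera images.
- manifold: Gas manifold fixed to the bench: aluminium base 115 x 105 x 20 mm with an upright steel quick coupler, 40 mm outside, in its middle in a knurled 54 mm sleeve ring (top 1 mm below the mouth when forward). Origin on the bench under the coupler's axis, z up. At lever angle 0 the lever points along this frame's -x. It stands left or right, its -x within 0.45 rad of the direction back towards the robot (world -x).
- socket_mouth (a point): Centre of the coupler's open mouth, 73 mm above the bench, axes as the manifold's. Round bore 22 mm in diameter, 41 mm deep. Two locking jaws, 15 to 23 mm below the mouth on the y sides, stand in the bore while the sleeve is forward (nothing over 14 mm in diameter passes) and are drawn clear when it is held back.
- ledge (a point): Middle of the hold-back ledge's underside, 48 mm above the bench (axes as the manifold's): a dark steel block in an arc 36 to 50 mm from the coupler's axis, lever angles 0.25 to 0.95 rad from the manifold's -x towards its -y, 27 mm tall (its top 2 mm above the mouth), on a post at 0.95 to 1.23 rad.
- lever_grip (a point): Where to pinch, from above, the upright steel tab at the end of the sleeve's lever: 22 mm long radially, 10 mm thick, 56 mm tall. The point is in its middle, 14 mm below its top, 75 mm from the coupler's axis, 19 mm above the mouth when forward. x points level to the axis, y across the tab (the pinch), z up. A bar 12 mm wide, 8 mm thick, joins tab and sleeve 36 mm lower.
- sleeve_back (a joint): How far the sleeve is pushed down (back), in m: 0 forward, where a spring holds it (5.4 N, and 0.45 N more per mm), 0.018 at the bottom stop. The bar clears the ledge's underside from 0.012 on: press to about 0.0155, swing, and on letting go it rises against the ledge and stays at about 0.012. With the cartridge not fully home the sleeve cannot come forward past about 0.007.
- sleeve_turn (a joint): Angle of the lever about the coupler's axis in rad, growing anticlockwise seen from above, range -0.6 to 0.65, slight friction. Starts between -0.55 and 0. At 0 or less the lever is free to go up and down; at 0.4 to 0.65, pressed down, its bar is wholly under the ledge and stays there by friction. With the sleeve forward the ledge's side stops it at about 0.1.
- rack: White cartridge rack fixed to the bench, 80 x 215 mm, its top 60 mm above the bench, with three 22 mm holes in a row, at y = -66, 0 and 66 mm, each holding one cartridge by its shoulder, in any order. Origin on the bench under its middle, y along the row, x across it (either end may be nearer the robot by up to 0.3 rad), z up.
- cartridge_mid (a point): Middle, half-way up, of the drying cartridge to be fitted, upright in the rack: aluminium, round, 125 mm tall, 180 to 350 g. z up; at the start x and y as the rack's. Its body, 34 mm in diameter, reaches from 17.5 mm below to 42.5 mm above this point, with a knob 22 mm in diameter and 20 mm tall on top. Grip the body about 20 mm above this point. Fully home, this point is 21.5 mm above the mouth.
- cartridge: The same cartridge; origin at its foot, 62.5 mm below its middle, 15 mm above the bench in the rack. Foot: a steel nipple 20 mm in diameter, 45 mm long, bevelled 3 mm at the end, with a groove (13 mm in diameter) 16 to 28 mm up for the jaws. Home, the foot rests on the bottom of the bore and the shoulder is 4 mm above the mouth.
- squat: Another cartridge in the rack, to be left there: body 44 mm in diameter, 42 mm tall, flat top; 87 mm tall in all. Origin at its foot, 15 mm above the bench.
- slim: Another cartridge in the rack, to be left there: body 28 mm in diameter, 78 mm tall, flat top; 123 mm tall in all. Origin at its foot, 15 mm above the bench.
- bottle_big: Clear glass bottle with a blue cap, 68 mm in diameter, 150 mm tall, to be left alone. Origin at its underside.
- bottle_amber: Amber glass bottle with a blue cap, 60 mm in diameter, 130 mm tall, to be left alone. Origin at its underside.
- jar: Clear jar with a blue cap, 56 mm in diameter, 85 mm tall, close behind the manifold, to be left alone. Origin at its underside.
- beaker: Clear plastic beaker, 72 mm in diameter, 85 mm tall, close behind the rack, to be left alone. Origin at its underside.
- bulb: Red rubber pipette bulb standing upright between the rack and the manifold, 48 mm in diameter, 74 mm tall, to be left alone. Origin at its underside.
- spatula: Steel spatula with a black handle, lying at the left of the bench, 160 mm long, to be left alone. Origin at its underside.
- clamp_stand: Fixed clamp stand at the back, between rack and manifold: base 80 x 80 mm, upright rod 14 mm in diameter and 370 mm tall, and a level clamp arm 270 mm above the bench which reaches 175 mm from the rod along this body's -x (towards the robot), 50 mm wide at its end: carry things round in front of it. Origin at the bench under the rod.
Things that resemble listed ones, but are neither listed nor needed, are in the scene too. Leave any black or blue look-alike of the cartridge alone.

How it is judged:
By the outcome, as a careful person would: the job done as asked, in the order asked, and still so for the second after the job is handed in, with the robot touching nothing.
It also fails if it takes over 72 s, if anything falls off the work surface, if the arm or the gripper's body presses on something with over 40 N, if the wrist force passes 120 N, or if a joint passes its speed limit or range.

## Working session

There is one attempt and no reset: what is moved stays moved. The work goes in short steps, Python scripts to look and compute and a tool call to move; the robot and the scene stay as the last step left them, time stands still between calls to the robot, and variables do not carry over. Pictures are saved under pics/ and viewed, at most 10 in all, crops included, and the job is handed in when it is done.

Besides the shell and the picture viewer there is one more tool, called after "Request:" by a JSON object that holds its "method" and its "body", one argument or row to a line. jog_arm: Moves the arm, as the interface text tells. Its arguments: {"type":"object","properties":{"plan":{"type":"array"},"grip":{"type":"number"},"newtons":{"type":"number"}},"required":["plan"]}

```bash
mkdir -p pics
python3 - <<'E'
from plant import *
import cv2
print(get_obs(),grasp_offset)
for n in("scene","top"):
    print(n,camera_params(n)); cv2.imwrite(f"pics/{n}0.png",capture(n)[:,:,::-1])
E
```

```text
{'clock': 0.0, 'joint_positions': array([ 1.04745624e+00,  4.94227836e-01,  1.34613776e+00,  2.41749044e-06,
        1.30248767e+00, -9.55625437e-02]), 'joint_vel': array([ 0.00071996, -0.00071346,  0.0008383 ,  0.00140108, -0.00115485,
        0.00019343]), 'joint_efforts': array([-1.63239321e-03, -8.78817272e+01, -3.81846642e+01,  7.06215715e-02,
        5.30734530e-02, -1.08202403e-04]), 'position': array([259.17049306, 568.41948281, 291.60819014]), 'orientation': array([-6.66758549e-01, -3.06962668e+00,  1.88476296e-03]), 'force': array([-0.47110021,  0.09308148,  0.08751616]), 'torque': array([ 0.02169422,  0.09077066, -0.02668698]), 'finger_force': 0.0, 'grip_width': 1.0019490452215336} 59.5
scene {'mtx': array([[423.75895635,   0.        , 313.55328052],
       [  0.        , 423.75895635, 203.81819541],
       [  0.        ,   0.        ,   1.        ]]), 'xyz': array([1402.85191965,  204.61749273,  990.15563334]), 'attitude': array([0.5049303 , 0.64458049, 1.67285605])}
top {'mtx': array([[421.561329  ,   0.        , 320.47113384],
       [  0.        , 421.561329  , 199.58222108],
       [  0.        ,   0.        ,   1.        ]]), 'xyz': array([ 497.47347601,   15.58293545, 1200.46269819]), 'attitude': array([ 0.07638659, -0.09218034, -1.55409974])}
```

View pics/scene0.png

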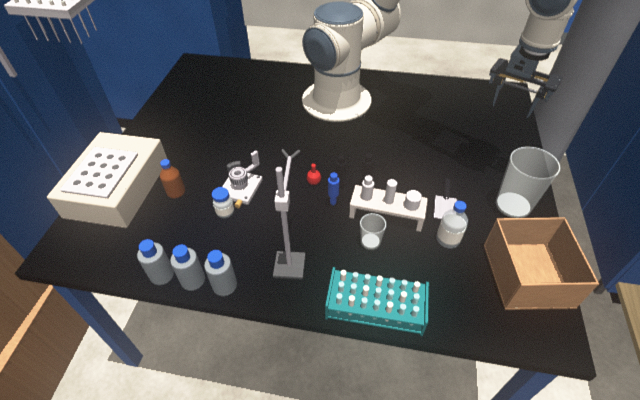

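View pics/top0.png

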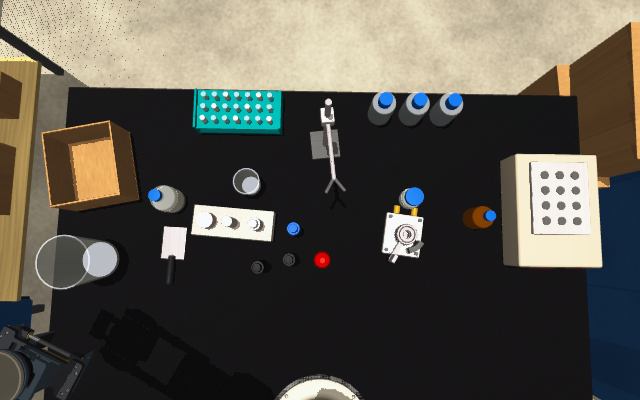

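Scene view: the rack has three cartridges at (368,185), (391,192) and (413,200). The manifold is at (240,185), with its lever tab at (255,158). Candidates for the target in the top view:
- Rack: (205,219) wide and flat, (227,222) slim, (252,224) apparently stepped.
- Black look-alikes: (257,267) and (289,259).
- Blue look-alike: (293,229).

I choose (252,224), which is (368,185) in the scene view, and check it in a close crop.

```bash
cat > h.py <<'E'
import numpy as np, cv2
from scipy.spatial.transform import Rotation as R
from plant import *
F=np.diag([1.,-1,-1])
def proj(n,P):
    c=camera_params(n); p=(np.atleast_2d(P)-c["xyz"])@R.from_rotvec(c["attitude"]).as_matrix()@F
    q=p@c["mtx"].T; return q[:,:2]/q[:,2:]
def pix(n,uv,z):
    c=camera_params(n); d=R.from_rotvec(c["attitude"]).as_matrix()@F@np.linalg.inv(c["mtx"])@np.array([*uv,1.])
    return c["xyz"]+d*(z-c["xyz"][2])/d[2]
E
python3 - <<'E'
from h import *
s=cv2.imread("pics/scene0.png");t=cv2.imread("pics/top0.png")
r=lambda im,x,y,w,h:cv2.resize(im[y:y+h,x:x+w],(400,300),interpolation=cv2.INTER_CUBIC)
a=np.hstack([r(s,342,165,100,75),r(t,187,187,100,75)]);b=np.hstack([r(s,205,142,80,60),r(t,363,202,80,60)])
cv2.imwrite("pics/crop1.png",np.vstack([a,b]))
print(pix("top",(252,224),140),pix("scene",(368,180),140),pix("top",(405,234),73),pix("scene",(238,172),73))
E
```

```text
[547.71115754 176.68905206 140.        ] [558.65212061 178.46917202 140.        ] [ 530.30681338 -222.13195955   73.        ] [ 528.09951079 -222.8553836    73.        ]
```

View pics/crop1.png

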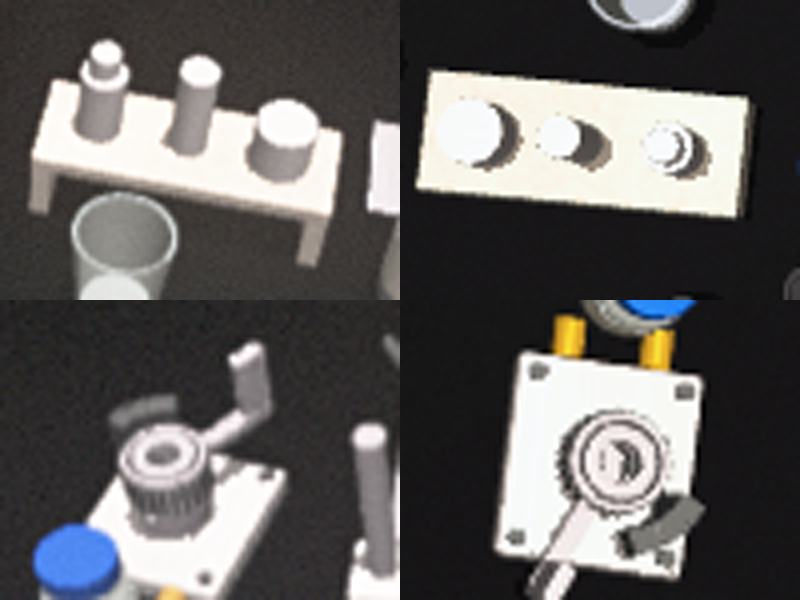

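Run:
```python
from h import *
T=lambda u,v,x0,y0,k,ox,oy:((u-ox+.5)/k+x0-.5,(v-oy+.5)/k+y0-.5)
tm=lambda u,v:T(u,v,363,202,5,400,300); sm=lambda u,v:T(u,v,205,142,5,0,300)
tr=lambda u,v:T(u,v,187,187,4,400,0); sr=lambda u,v:T(u,v,342,165,4,0,0)
p=lambda n,uv,z:pix(n,uv,z).round(1)
print("mouth",p("top",tm(617,462),73),p("scene",sm(160,455),73))
c=np.array([p("top",tm(*q),20) for q in((525,352),(703,378),(680,578),(497,552))]);print("base",c,c.mean(0))
e=(c[0]+c[1]-c[2]-c[3]);print("yaw",np.arctan2(e[1],e[0]), np.arctan2(*( (c[0]+c[3]-c[1]-c[2])[[1,0]]))-np.pi/2)
print("tabtop",p("scene",sm(247,350),106), "foottop bar",p("top",tm(580,510),58))
c=np.array([p("top",tr(*q),60) for q in((430,70),(748,97),(740,217),(417,188))]);print("rack",c,c.mean(0))
e=(c[0]+c[3]-c[1]-c[2]);print("rack y dir",np.arctan2(e[1],e[0])-np.pi/2)
print("knob",p("top",tr(665,145),140),p("scene",sr(106,52),140))
print("slim",p("top",tr(562,136),138),p("scene",sr(200,72),138));print("squat",p("top",tr(470,130),102),p("scene",sr(288,114),102))
t=cv2.imread("pics/top0.png");s=cv2.imread("pics/scene0.png")
r=lambda im,x,y,w,h:cv2.resize(im[y:y+h,x:x+w],(400,300),interpolation=cv2.INTER_CUBIC)
cv2.imwrite("pics/crop2.png",np.hstack([r(t,380,222,60,45),r(s,225,140,60,45)]))
```

```text
mouth [ 530.3 -224.8   73. ] [ 531.4 -226.3   73. ]
base [[ 592.8 -184.7   20. ]
 [ 579.7 -284.9   20. ]
 [ 468.  -270.8   20. ]
 [ 480.9 -168.8   20. ]] [ 530.35 -227.3    20.  ]
yaw -0.13337168442678324 -0.12788381903261392
tabtop [ 463.5 -186.1  106. ] foottop bar [ 504.6 -207.8   58. ]
rack [[603.  347.1  60. ]
 [587.9 131.5  60. ]
 [506.9 134.7  60. ]
 [523.2 352.1  60. ]] [555.25 241.35  60.  ]
rack y dir -0.07239060349585968
knob [550.6 174.6 140. ] [549.3 177.8 140. ]
slim [555.4 239.7 138. ] [555.3 244.2 138. ]
squat [560.3 307.1 102. ] [550.2 310.1 102. ]
```

View pics/crop2.png

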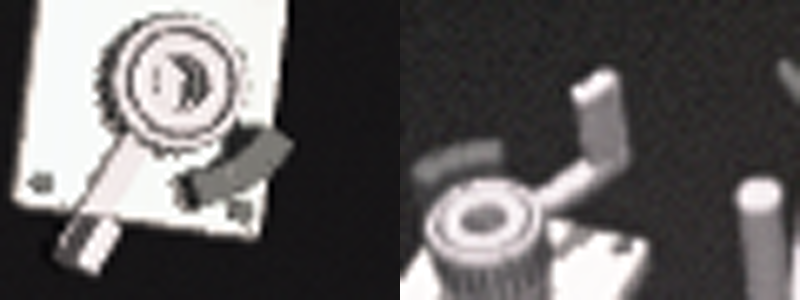

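Rack target confirmed: the stepped knob is at top (253,223). The lever tab's top is at about top (395,258.5) and scene (255,152.5). The ledge is the dark arc at top (417,247).

Run:
```python
from h import *
m=np.array([530.8,-225.8]);yaw=-.131
for n,uv in(("top",(394.9,258.5)),("scene",(254.7,152.5))):
    q=pix(n,uv,106)[:2];d=q-m;print(n,q,np.hypot(*d),np.arctan2(-d[1],-d[0])-yaw)
o=get_obs();print(R.from_rotvec(o["orientation"]).as_matrix().round(3), pix("top",(322,260),60),pix("top",(293,229),80),pix("top",(333,182),270))
```

```text
top [ 465.98598107 -188.6394541 ] 74.71119876457803 -0.38958673669005195
scene [ 467.13404424 -182.74861411] 76.85555119891092 -0.46357862545521333
[[-0.91   0.415 -0.001]
 [ 0.415  0.91  -0.001]
 [ 0.    -0.001 -1.   ]] [457.91408364  -1.47907513  60.        ] [538.93469083  76.86303956  80.        ] [637.88069097 -20.45089913 270.        ]
```

```bash
cat >> h.py <<'E'
def to(xyz,yang=None,base=None):
    """rows numbers from the present pose to TCP xyz with tool y at world angle yang (mod pi)"""
    o=get_obs();M=R.from_rotvec(o["orientation"]).as_matrix()
    a=np.arctan2(M[1,1],M[0,1]); d=0 if yang is None else -((yang-a+np.pi/2)%np.pi-np.pi/2)
    return np.r_[M.T@(np.array(xyz)-o["position"])/30,np.degrees(d)/5].round(3)
E
python3 -c "
from h import *
print(to([466.9,-186.6,260],np.pi/2-.55))"
```

```text
[-16.742 -20.027   1.077   1.4  ]
```

Request:
{"method": "jog_arm", "body": {
  "plan": [
    [[-16.74, -20.03, 0.5, 1.4], [-16.74, -20.03, 0.5, 1.4], [-16.74, -20.03, 0.5, 1.4], [-16.74, -20.03, 0.5, 1.4], [-16.74, -20.03, 0.5, 1.4], [-16.74, -20.03, 0.5, 1.4], [-16.74, -20.03, 0.5, 1.4], [-16.74, -20.03, 0.5, 1.4], [-16.74, -20.03, 0.5, 1.4], [-16.74, -20.03, 0.5, 1.4], [-16.74, -20.03, 0.5, 1.4], [-16.74, -20.03, 0.5, 1.4], [-16.74, -20.03, 0.5, 1.4], [-16.74, -20.03, 0.5, 1.4], [-16.74, -20.03, 0.5, 1.4], [-16.74, -20.03, 0.5, 1.4], [-16.74, -20.03, 0.5, 1.4], [-16.74, -20.03, 0.5, 1.4], [-16.74, -20.03, 0.5, 1.4], [-16.74, -20.03, 0.5, 1.4]]
  ],
  "grip": 0.2,
  "newtons": 50
}}

```text
clock: 1.77
position: [468.5, -191.8, 276.9]
orientation: [0.858, 3.02, -0.002]
force: [-0.8, 1.6, -0.3]
grip_width: 0.598
finger_force: 0.0
```

```bash
python3 -c "
from h import *
print(get_obs()['position'],to([466.9,-186.6,152],np.pi/2-.55))"
```

```text
[ 468.46982651 -191.80274893  276.94964648] [ 0.145  0.124  4.165 -0.039]
```

Request:
{"method": "jog_arm", "body": {
  "plan": [
    [[0.14, 0.12, 0.5, 0], [0.14, 0.12, 1.5, 0], [0.14, 0.12, 2.5, 0], [0.14, 0.12, 2.5, 0], [0.14, 0.12, 2.5, 0]]
  ]
}}

```text
clock: 2.18
position: [464.6, -180.7, 201.7]
orientation: [-0.852, -3.02, -0.001]
force: [0.9, -0.3, 0.4]
grip_width: 0.599
finger_force: 0.0
```

```bash
python3 -c "
from h import *
print(get_obs()['position'],to([466.9,-186.6,152],np.pi/2-.55))
t=capture('top')[:,:,::-1];s=capture('scene')[:,:,::-1]
r=lambda im,x,y,w,h:cv2.resize(im[y:y+h,x:x+w],(400,300),interpolation=cv2.INTER_CUBIC)
cv2.imwrite('pics/crop3.png',np.hstack([r(t,360,212,80,60),r(s,215,110,80,60)]))"
```

```text
[ 464.59448857 -180.7388625   201.67555002] [-1.730e-01 -1.260e-01  1.655e+00  1.000e-03]
```

View pics/crop3.png

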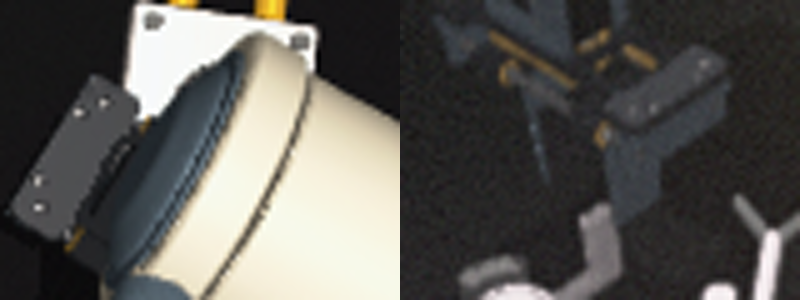

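The tab, at (600,210) in the right half of the crop, lies between the two fingers. The offset I applied was only motion lag, so I undo it and go down.

Request:
{"method": "jog_arm", "body": {
  "plan": [
    [[-0.17, -0.13, 0.0, 0], [-0.17, -0.13, 0.6, 0], [-0.17, -0.13, 1.2, 0], [-0.17, -0.13, 1.65, 0], [-0.17, -0.13, 1.65, 0], [-0.17, -0.13, 1.65, 0]]
  ]
}}

```text
clock: 2.78
position: [468.0, -187.6, 153.5]
orientation: [0.853, 3.023, -0.0]
force: [1.1, -0.5, 0.4]
grip_width: 0.596
finger_force: 0.0
```

Request:
{"method": "jog_arm", "body": {
  "plan": [
    [[0, 0, 0, 0], [0, 0, 0, 0], [0, 0, 0, 0], [0, 0, 0, 0], [0, 0, 0, 0], [0, 0, 0, 0], [0, 0, 0, 0], [0, 0, 0, 0]]
  ],
  "grip": -1,
  "newtons": 50
}}

```text
clock: 3.45
position: [467.5, -187.2, 152.8]
orientation: [-0.853, -3.023, 0.0]
force: [-1.8, -0.1, 1.6]
grip_width: 0.108
finger_force: 50.0
```

```bash
python3 -c "
from h import *
o=get_obs();print(o)"
```

```text
{'clock': 3.45, 'joint_positions': array([-4.99442736e-01,  5.21073439e-01,  1.79374304e+00, -1.92284434e-04,
        8.26827750e-01, -1.52007034e+00]), 'joint_vel': array([-0.00061553,  0.00157629, -0.00041091, -0.00077213,  0.00031172,
       -0.00079575]), 'joint_efforts': array([ 1.04273379e+00, -7.43911028e+01, -2.28051299e+01,  3.61139886e-01,
       -1.02858935e-02, -1.73498578e-01]), 'position': array([ 467.49891574, -187.20869141,  152.75336593]), 'orientation': array([-8.53125868e-01, -3.02345281e+00,  1.98632044e-04]), 'force': array([-1.77692625, -0.11283404,  1.56155768]), 'torque': array([-0.30194166,  0.21141061, -0.0892921 ]), 'finger_force': 50.000317096710205, 'grip_width': 0.10839192368951783}
```

Request:
{"method": "jog_arm", "body": {
  "plan": [
    [[0, 0, 0.2, 0], [0, 0, 0.4, 0], [0, 0, 0.55, 0], [0, 0, 0.55, 0], [0, 0, 0.55, 0], [0, 0, 0.55, 0]]
  ]
}}

```text
clock: 3.95
position: [467.4, -187.2, 136.4]
orientation: [-0.853, -3.024, 0.0]
force: [-4.3, 0.1, 10.1]
grip_width: 0.111
finger_force: 50.0
```

Request:
{"method": "jog_arm", "body": {
  "plan": [
    [[-0.01, -0.218, 0, -1], [-0.038, -0.434, 0, -2], [-0.085, -0.647, 0, -3], [-0.151, -0.855, 0, -4], [-0.234, -1.057, 0, -5], [-0.335, -1.25, 0, -6], [-0.452, -1.434, 0, -7], [-0.452, -1.434, 0, -7], [-0.452, -1.434, 0, -7], [-0.452, -1.434, 0, -7]]
  ]
}}

```text
clock: 4.78
position: [456.5, -230.8, 136.4]
orientation: [0.096, -3.14, -0.0]
force: [-3.6, 2.0, 11.3]
grip_width: 0.104
finger_force: 50.0
```

Request:
{"method": "jog_arm", "body": {
  "plan": [
    [[-0.01, -0.218, 0, -1], [-0.038, -0.434, 0, -2], [-0.085, -0.647, 0, -3], [-0.151, -0.855, 0, -4], [-0.151, -0.855, 0, -4], [-0.151, -0.855, 0, -4], [-0.151, -0.855, 0, -4]]
  ]
}}

```text
clock: 5.37
position: [462.6, -256.0, 136.4]
orientation: [-0.64, 3.076, 0.001]
force: [-3.0, 4.2, 10.0]
grip_width: 0.105
finger_force: 50.0
```

Request:
{"method": "jog_arm", "body": {
  "plan": [
    [[0, 0, -0.05, 0], [0, 0, -0.08, 0], [0, 0, -0.11, 0], [0, 0, -0.11, 0], [0, 0, -0.11, 0]]
  ]
}}

```text
clock: 5.78
position: [462.6, -256.0, 139.7]
orientation: [0.64, -3.076, -0.0]
force: [-2.9, 1.6, 9.9]
grip_width: 0.108
finger_force: 50.0
```

Request:
{"method": "jog_arm", "body": {
  "plan": [
    [[0, 0, -0.04, 0], [0, 0, -0.04, 0], [0, 0, -0.04, 0]]
  ]
}}

```text
clock: 6.03
position: [462.6, -256.0, 140.7]
orientation: [0.64, -3.076, -0.001]
force: [-1.4, 3.3, 7.4]
grip_width: 0.106
finger_force: 50.0
```

Request:
{"method": "jog_arm", "body": {
  "plan": [
    [[0, 0, 0, 0], [0, 0, 0, 0], [0, 0, 0, 0], [0, 0, 0, 0], [0, 0, 0, 0], [0, 0, 0, 0]]
  ],
  "grip": 0.2
}}

```text
clock: 6.53
position: [462.7, -256.3, 140.6]
orientation: [0.639, -3.076, -0.0]
force: [0.9, 0.3, 0.1]
grip_width: 0.513
finger_force: 0.0
```

Request:
{"method": "jog_arm", "body": {
  "plan": [
    [[0, 0, -1, 0], [0, 0, -2, 0], [0, 0, -3, 0], [0, 0, -4, 0], [0, 0, -5, 0], [0, 0, -5, 0], [0, 0, -5, 0], [0, 0, -5, 0], [0, 0, -5, 0]]
  ]
}}

```text
clock: 7.28
position: [462.3, -255.9, 289.6]
orientation: [0.639, -3.075, -0.002]
force: [0.2, 0.2, -0.1]
grip_width: 0.599
finger_force: 0.0
```

```bash
python3 -c "
from h import *
o=get_obs();print(o['position'],o['force'])
print(to([550,176.5,290],np.pi/2-.072),to([550,176.5,290],-.072), o['joint_positions'])"
```

```text
[ 462.28124443 -255.93853321  289.62820013] [ 0.23797555  0.23469882 -0.05397193]
[-8.4270e+00  1.2055e+01 -1.0000e-03  5.5220e+00] [-8.4270e+00  1.2055e+01 -1.0000e-03 -1.2478e+01] [-6.18675708e-01  3.61825887e-01  1.58481874e+00  1.39350481e-05
  1.19683716e+00 -2.59940257e+00]
```

```bash
python3 -c "
from h import *
for z,uv in((0,(325,145)),(270,(333,182)),(270,(326,190)),(270,(344,190)),(370,(328,103))): print('top',z,uv,pix('top',uv,z))
for z,uv in((0,(290,264)),(270,(291,155)),(270,(284,150)),(270,(298,151)),(370,(281,172))): print('scene',z,uv,pix('scene',uv,z))
print('beaker',pix('top',(248,185),0),pix('scene',(371,240),0))"
```

```text
top 0 (325, 145) [786.85128802  -6.4342127    0.        ]
top 270 (333, 182) [637.88069097 -20.45089913 270.        ]
top 270 (326, 190) [619.63926541  -5.06849509 270.        ]
top 270 (344, 190) [620.27625548 -45.15651602 270.        ]
top 370 (328, 103) [784.81886793  -4.58578985 370.        ]
scene 0 (290, 264) [ 7.81849564e+02 -2.09928840e+00 -1.13686838e-13]
scene 270 (291, 155) [633.84101106 -17.74498484 270.        ]
scene 270 (284, 150) [618.52271696 -39.66560527 270.        ]
scene 270 (298, 151) [616.05688563  -3.61095886 270.        ]
scene 370 (281, 172) [795.56578404   4.49007455 370.        ]
beaker [665.99805158 212.97937605   0.        ] [659.53709657 209.25644539   0.        ]
```

```bash
python3 -c "
from h import *
print(to([470,0,290],np.pi/2-.072),to([550.2,176,240],np.pi/2-.072))"
```

```text
[-3.636e+00  7.722e+00 -3.000e-03  5.522e+00] [-8.428 12.034  1.666  5.522]
```

Request:
{"method": "jog_arm", "body": {
  "plan": [
    [[-3.64, 7.72, 0, 5.5], [-3.64, 7.72, 0, 5.5], [-3.64, 7.72, 0, 5.5], [-3.64, 7.72, 0, 5.5], [-3.64, 7.72, 0, 5.5], [-3.64, 7.72, 0, 5.5], [-3.64, 7.72, 0, 5.5], [-8.43, 12.03, 0.3, 5.52], [-8.43, 12.03, 0.3, 5.52], [-8.43, 12.03, 0.3, 5.52], [-8.43, 12.03, 0.3, 5.52], [-8.43, 12.03, 0.3, 5.52], [-8.43, 12.03, 0.3, 5.52], [-8.43, 12.03, 1.67, 5.52], [-8.43, 12.03, 1.67, 5.52], [-8.43, 12.03, 1.67, 5.52], [-8.43, 12.03, 1.67, 5.52], [-8.43, 12.03, 1.67, 5.52]]
  ],
  "grip": 0.1
}}

```text
clock: 8.78
position: [551.3, 175.3, 242.0]
orientation: [0.114, 3.138, 0.0]
force: [-0.7, -0.6, 1.2]
grip_width: 0.552
finger_force: 0.0
```

```bash
python3 -c "
from h import *
print(get_obs()['position'],to([550.2,176,157],np.pi/2-.072))
t=capture('top')[:,:,::-1];s=capture('scene')[:,:,::-1]
r=lambda im,x,y,w,h:cv2.resize(im[y:y+h,x:x+w],(400,300),interpolation=cv2.INTER_CUBIC)
cv2.imwrite('pics/crop4.png',np.hstack([r(s,205,142,80,60),r(s,325,125,120,90)]))"
```

```text
[551.26645229 175.26866673 241.95121092] [ 0.041  0.021  2.832 -0.004]
```

View pics/crop4.png

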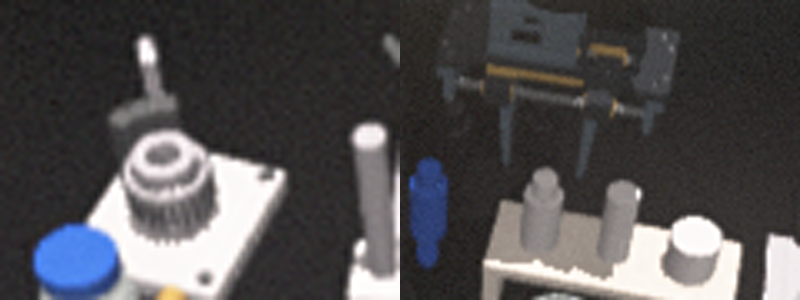

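The sleeve is held back with the lever behind and under the ledge (left crop, tab at (148,70)). The fingers straddle the stepped cartridge, whose knob is at (545,180) in the right crop.

Request:
{"method": "jog_arm", "body": {
  "plan": [
    [[0, 0, 0.7, 0], [0, 0, 1.4, 0], [0, 0, 2.1, 0], [0, 0, 2.5, 0], [0, 0, 2.8, 0], [0, 0, 2.8, 0], [0, 0, 2.8, 0], [0, 0, 2.8, 0]]
  ]
}}

```text
clock: 9.55
position: [551.4, 175.6, 157.7]
orientation: [0.113, 3.138, 0.001]
force: [-0.2, 1.1, 0.3]
grip_width: 0.553
finger_force: 0.0
```

Request:
{"method": "jog_arm", "body": {
  "plan": [
    [[0, 0, 0, 0], [0, 0, 0, 0], [0, 0, 0, 0], [0, 0, 0, 0], [0, 0, 0, 0], [0, 0, 0, 0], [0, 0, 0, 0]]
  ],
  "grip": -1,
  "newtons": 45
}}

```text
clock: 10.13
position: [551.2, 175.8, 157.3]
orientation: [0.113, 3.138, 0.001]
force: [-0.7, 2.6, 6.6]
grip_width: 0.368
finger_force: 45.0
```

Request:
{"method": "jog_arm", "body": {
  "plan": [
    [[0, 0, -0.3, 0], [0, 0, -0.8, 0], [0, 0, -1.5, 0], [0, 0, -2.3, 0], [0, 0, -3.1, 0], [0, 0, -3.7, 0], [0, 0, -3.7, 0], [0, 0, -3.7, 0], [0, 0, -3.7, 0]]
  ]
}}

```text
clock: 10.88
position: [550.2, 175.4, 266.5]
orientation: [-0.113, -3.138, 0.001]
force: [-0.2, -0.2, -3.7]
grip_width: 0.364
finger_force: 45.0
```

```bash
python3 -c "
from h import *
print(get_obs()['position'],to([465,0,270]),to([475,-100,270]),to([530.8,-225.8,270]))"
```

```text
[550.17265042 175.39983668 266.49550388] [ 2.413 -6.035 -0.11   0.   ] [ 1.841 -9.336 -0.109  0.   ] [ -0.314 -13.385  -0.11    0.   ]
```

Request:
{"method": "jog_arm", "body": {
  "plan": [
    [[1.2, -3.0, 0, 0], [1.2, -3.0, 0, 0], [1.2, -3.0, 0, 0], [2.4, -6.0, 0, 0], [2.4, -6.0, 0, 0], [2.4, -6.0, 0, 0], [1.84, -9.34, 0, 0], [1.84, -9.34, 0, 0], [1.84, -9.34, 0, 0], [1.84, -9.34, 0, 0], [-0.31, -13.38, 0, 0], [-0.31, -13.38, 0, 0], [-0.31, -13.38, 0, 0], [-0.31, -13.38, 0, 0], [-0.31, -13.38, 0, 0], [-0.31, -13.38, 0, 0], [-0.31, -13.38, 0, 0]]
  ]
}}

```text
clock: 12.3
position: [530.6, -224.5, 266.5]
orientation: [-0.112, -3.137, -0.002]
force: [0.3, 0.6, -3.7]
grip_width: 0.368
finger_force: 45.0
```

Request:
{"method": "jog_arm", "body": {
  "plan": [
    [[0, 0, 0, 0], [0, 0, 0.5, 0], [0, 0, 1.0, 0], [0, 0, 1.25, 0], [0, 0, 1.25, 0], [0, 0, 1.25, 0], [0, 0, 1.25, 0]]
  ]
}}

```text
clock: 12.88
position: [531.6, -225.4, 230.8]
orientation: [0.112, 3.139, -0.001]
force: [0.6, 0.2, -3.4]
grip_width: 0.37
finger_force: 45.0
```

```bash
python3 -c "
from h import *
o=get_obs();print(o['position'],o['force'],to([530.8,-225.8,218]))
t=capture('top')[:,:,::-1];s=capture('scene')[:,:,::-1]
r=lambda im,x,y,w,h:cv2.resize(im[y:y+h,x:x+w],(400,300),interpolation=cv2.INTER_CUBIC)
cv2.imwrite('pics/crop5.png',r(s,195,127,80,60))"
```

```text
[ 531.59459713 -225.36530941  230.84745767] [ 0.59597999  0.17441257 -3.38706383] [ 0.026 -0.016  0.428  0.   ]
```

View pics/crop5.png

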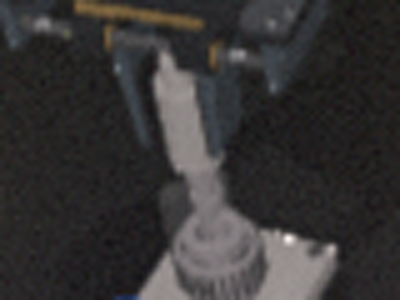

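The nipple's foot is just above the mouth at (210,230), and it looks centred and upright. I lower it and watch the force.

Request:
{"method": "jog_arm", "body": {
  "plan": [
    [[0.01, 0, 0.2, 0], [0.01, 0, 0.4, 0], [0.01, 0, 0.5, 0], [0.01, 0, 0.6, 0], [0.01, 0, 0.7, 0], [0.01, 0, 0.7, 0], [0.01, 0, 0.7, 0]]
  ]
}}

```text
clock: 13.57
position: [531.0, -225.5, 208.9]
orientation: [-0.113, -3.139, -0.0]
force: [-0.0, -0.6, -3.4]
grip_width: 0.367
finger_force: 45.0
```

Request:
{"method": "jog_arm", "body": {
  "plan": [
    [[0, 0, 0.2, 0], [0, 0, 0.4, 0], [0, 0, 0.6, 0], [0, 0, 0.8, 0], [0, 0, 0.95, 0], [0, 0, 1.05, 0], [0, 0, 1.05, 0], [0, 0, 1.05, 0]]
  ]
}}

```text
clock: 14.23
position: [531.0, -225.4, 177.5]
orientation: [-0.113, -3.139, -0.0]
force: [0.2, -0.7, -4.5]
grip_width: 0.365
finger_force: 45.0
```

Request:
{"method": "jog_arm", "body": {
  "plan": [
    [[0, 0, 0.04, 0], [0, 0, 0.08, 0], [0, 0, 0.12, 0], [0, 0, 0.15, 0], [0, 0, 0.15, 0], [0, 0, 0.15, 0]]
  ]
}}

```text
clock: 14.73
position: [531.3, -225.5, 174.1]
orientation: [0.113, 3.138, -0.001]
force: [-3.1, 0.9, 13.1]
grip_width: 0.367
finger_force: 45.0
```

Request:
{"method": "jog_arm", "body": {
  "plan": [
    [[0, 0, 0, 0], [0, 0, 0, 0], [0, 0, 0, 0], [0, 0, 0, 0], [0, 0, 0, 0], [0, 0, 0, 0]]
  ],
  "grip": 0.1
}}

```text
clock: 15.23
position: [531.0, -225.4, 173.0]
orientation: [-0.113, -3.139, -0.0]
force: [0.5, -0.8, 0.0]
grip_width: 0.55
finger_force: 0.0
```

Request:
{"method": "jog_arm", "body": {
  "plan": [
    [[0, 0, -0.5, 0], [0, 0, -1.2, 0], [0, 0, -2, 0], [0, 0, -3, 0], [0, 0, -3.6, 0], [0, 0, -3.6, 0], [0, 0, -3.6, 0], [0, 0, -3.6, 0]]
  ]
}}

```text
clock: 15.9
position: [530.7, -225.3, 280.4]
orientation: [-0.113, -3.139, -0.001]
force: [-0.6, 0.0, -1.1]
grip_width: 0.552
finger_force: 0.0
```

```bash
python3 -c "
from h import *
o=get_obs();print(o['position'],o['force'],o['joint_positions'],to([462.6,-256,282],np.pi/2+.417))
s=capture('scene')[:,:,::-1]
r=lambda im,x,y,w,h:cv2.resize(im[y:y+h,x:x+w],(400,300),interpolation=cv2.INTER_CUBIC)
cv2.imwrite('pics/crop6.png',r(s,195,127,80,60))"
```

```text
[ 530.68078574 -225.28245123  280.42874802] [-0.63026446  0.04599401 -1.14726212] [-5.05035629e-01  4.37576387e-01  1.48265160e+00  2.44013405e-05
  1.22233721e+00 -2.00405257e+00] [ 2.19  -1.184 -0.051 -5.601]
```

View pics/crop6.png

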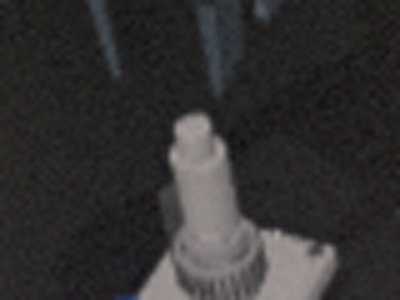

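The cartridge stands upright and home in the coupler, with its shoulder just above the mouth. Next I go back to the lever tab.

Request:
{"method": "jog_arm", "body": {
  "plan": [
    [[2.19, -1.18, 0, -5.6], [2.19, -1.18, 0, -5.6], [2.19, -1.18, 0, -5.6], [2.19, -1.18, 0, -5.6], [2.19, -1.18, 0, -5.6], [2.19, -1.18, 0, -5.6], [2.19, -1.18, 0, -5.6]]
  ]
}}

```text
clock: 16.53
position: [463.0, -255.8, 280.6]
orientation: [0.644, -3.074, -0.001]
force: [-0.8, 0.6, 0.4]
grip_width: 0.548
finger_force: 0.0
```

Request:
{"method": "jog_arm", "body": {
  "plan": [
    [[0, 0, 1, 0], [0, 0, 2, 0], [0, 0, 3, 0], [0, 0, 4, 0], [0, 0, 4.67, 0], [0, 0, 4.67, 0], [0, 0, 4.67, 0], [0, 0, 4.67, 0]]
  ]
}}

```text
clock: 17.2
position: [463.5, -256.2, 142.0]
orientation: [-0.648, 3.073, -0.001]
force: [0.1, -0.3, -0.8]
grip_width: 0.552
finger_force: 0.0
```

Request:
{"method": "jog_arm", "body": {
  "plan": [
    [[0, 0, 0, 0], [0, 0, 0, 0], [0, 0, 0, 0], [0, 0, 0, 0], [0, 0, 0, 0], [0, 0, 0, 0], [0, 0, 0, 0], [0, 0, 0, 0]]
  ],
  "grip": -1,
  "newtons": 50
}}

```text
clock: 17.87
position: [462.9, -256.1, 141.1]
orientation: [0.65, -3.074, 0.0]
force: [-1.0, 0.2, 3.2]
grip_width: 0.106
finger_force: 50.0
```

```bash
python3 -c "
from h import *
o=get_obs();print(o['position'],o['force'],R.from_rotvec(o['orientation']).as_matrix().round(3))
d=o['position'][:2]-[531,-225.5];print(np.hypot(*d),np.arctan2(-d[1],-d[0])+.131)"
```

```text
[ 462.9302194  -256.07980159  141.09599923] [-0.9836686   0.2435005   3.20004151] [[-0.914 -0.405 -0.   ]
 [-0.405  0.914 -0.   ]
 [ 0.    -0.    -1.   ]]
74.62318203460961 0.5532233598937992
```

Request:
{"method": "jog_arm", "body": {
  "plan": [
    [[0, 0, 0.06, 0], [0, 0, 0.12, 0], [0, 0, 0.12, 0], [0, 0, 0.12, 0], [-0.01, 0.218, 0.12, 1], [-0.038, 0.434, 0.12, 2], [-0.085, 0.647, 0.12, 3], [-0.151, 0.855, 0.12, 4], [-0.234, 1.057, 0.12, 5], [-0.335, 1.25, 0.12, 6], [-0.452, 1.434, 0.12, 7], [-0.585, 1.607, 0.12, 8], [-0.732, 1.768, 0.12, 9], [-0.732, 1.768, 0.12, 9], [-0.732, 1.768, 0.12, 9], [-0.732, 1.768, 0.12, 9]]
  ]
}}

```text
clock: 19.2
position: [461.6, -199.0, 137.8]
orientation: [0.576, 3.088, -0.001]
force: [-4.1, -3.0, 10.1]
grip_width: 0.109
finger_force: 50.0
```

Request:
{"method": "jog_arm", "body": {
  "plan": [
    [[0, 0, -0.1, 0], [0, 0, -0.2, 0], [0, 0, -0.3, 0], [0, 0, -0.4, 0], [0, 0, -0.5, 0], [0, 0, -0.51, 0], [0, 0, -0.51, 0], [0, 0, -0.51, 0]]
  ]
}}

```text
clock: 19.87
position: [461.8, -198.9, 152.7]
orientation: [0.576, 3.088, -0.001]
force: [-0.4, -6.1, 2.5]
grip_width: 0.105
finger_force: 50.0
```

Request:
{"method": "jog_arm", "body": {
  "plan": [
    [[0, 0, 0, 0], [0, 0, 0, 0], [0, 0, 0, 0], [0, 0, 0, 0], [0, 0, 0, 0], [0, 0, 0, 0]]
  ],
  "grip": 0.2
}}

```text
clock: 20.37
position: [461.5, -198.6, 152.7]
orientation: [-0.575, -3.088, -0.0]
force: [0.3, -0.4, 0.1]
grip_width: 0.517
finger_force: 0.0
```

Request:
{"method": "jog_arm", "body": {
  "plan": [
    [[0, 0, -1, 0], [0, 0, -2, 0], [0, 0, -3, 0], [0, 0, -4, 0], [0, 0, -4, 0], [2, 2, -4, 0], [3, 4, -4, 0], [3, 4, -4, 0], [3, 4, -4, 0], [3, 4, -4, 0], [3, 4, -4, 0], [3, 4, -4, 0]]
  ]
}}

```text
clock: 21.37
position: [421.1, -54.6, 272.7]
orientation: [0.575, 3.088, -0.0]
force: [0.4, -0.3, 0.4]
grip_width: 0.598
finger_force: 0.0
```

```bash
python3 -c "
from h import *
o=get_obs();print(o['position'],o['force'])
s=capture('scene')[:,:,::-1];t=capture('top')[:,:,::-1]
r=lambda im,x,y,w,h:cv2.resize(im[y:y+h,x:x+w],(400,300),interpolation=cv2.INTER_CUBIC)
cv2.imwrite('pics/crop7.png',np.vstack([np.hstack([r(s,195,127,80,60),r(t,363,202,80,60)]),np.hstack([r(s,160,100,320,240),r(t,160,100,320,240)])]))
for a in(-.25,):
  p=a-.131; 
  for z in(106,94): print(z,proj('scene',[531-75*np.cos(p),-225.5-75*np.sin(p),z]))"
```

```text
[421.12702887 -54.59670878 272.73437294] [ 0.42317785 -0.25125534  0.42305044]
106 [[250.65854816 150.73349734]]
94 [[251.1508217 153.6013335]]
```

View pics/crop7.png

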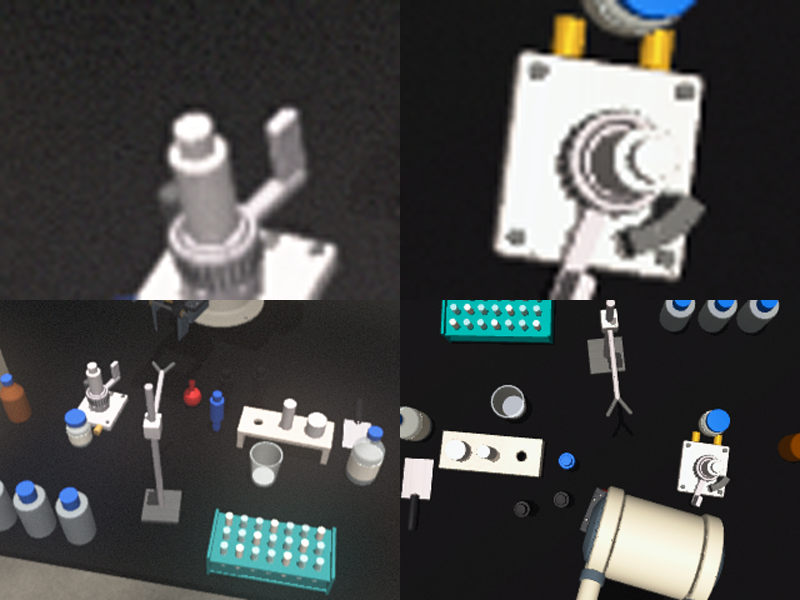

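The sleeve is fully forward: the tab's top is at scene (251.8,150.4), against (250.7,150.7) predicted for forward. The cartridge stands upright, and the other things look to be in place.

```bash
python3 -c "
from plant import *
print(sign_off())"
```

```text
the job is handed in; nothing more can be done
None
```

The stepped cartridge is home and upright in the coupler, locked by the sleeve (fully forward in the last pictures), and the job was handed in after about 21 s of robot time with the arm clear of everything.

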